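Check the home-sensor gap of a rotary inspection table with a taper gauge

ROBOT

A 6-joint arm with a two-finger parallel gripper is mounted at the origin on the work surface. World frame = base frame: x ahead of the robot, y to its left, z up, the work surface at z = 0. Lengths are in m, angles in rad, forces in N, time in s.
With the tool pointing down it reaches from about 0.325 to 0.775 m from the base axis. Payload 9.3 kg.
Tool frame: the origin (TCP) lies between the finger pads; the fingertips stand 14 mm ahead of it and the grasp point (between the pads) lies 5 mm behind it; z points along the fingers, y is the line along which they close (so a half turn about z gives the same grasp; the last joint's range is limited). The gripper opens to 85 mm and grips with 20 to 120 N. Pads are 22 mm wide; open, the fingers measure 114 mm over their backs; the gripper's body (76 mm by 85 mm) begins 54 mm behind the grasp point. The pads swing forward as they close: fully open they stand 13 mm farther back than shut.
Start: joints at [0.95, 0.259, 0.021, 1.334, 0, 1.418], TCP at [0.248, 0.491, 0.219] pointing down, gripper open.
Joint ranges: [-3.04, 3.04], [-0.91, 1.82], [-1.04, 1.36], [-1.92, 1.95], [-1.52, 1.45], [-3.14, 3.14]. Speed limits (rad/s): [2.22, 2.22, 2.79, 3.14, 3.14, 3.14].

INTERFACE

Orientations are given as a unit quaternion [w, x, y, z].
In Python, from cell import bot, imaging, job gives the robot as it stands.
- The arm moves only by the tool send_rows, never from a script. Its arguments are lists of equal length, an entry for each row: "linear": the shift along the tool's x, y, z scaled (see below), a list of three; "turn": the turn, a rotation vector about the tool's x, y, z scaled (see below), a list of three; "claw": the closure, from -1 (fully open) to 1 (shut). In form: {"linear": [[tx, ty, tz], ...], "turn": [[rx, ry, rz], ...], "claw": [claw, ...]}. A call has 1 to 5 rows; each row is the pose to reach, as a shift and turn from the pose commanded when the call began, along the tool's axes at that moment; what a row does not reach only later rows make up. The controller multiplies each number of a shift by 0.4 m and each number of a turn by 90 degrees. A row lasts 1/8 s, in which the tool goes at most 62.5 mm and 10.7 degrees, less where a joint would pass 70% of its speed; a pose out of reach is approached as far as the arm can. A call with a number of a shift or a turn outside -1 to 1 is refused whole. A call with a gripper value outside its range is refused whole. The fingers move at their own pace and stop on an object; "force" is the grip in N (left out, the last holds). Time passes only in rows, so rows that repeat a pose let the fingers close. It gives the time, the measured TCP pose, the force, the opening and the grip force at its end, in the units of the state.
- bot.state(): the state, without advancing time (a new reading comes with each control period).
- imaging.read_camera(name): name is "side" or "top" or "wrist"; returns the picture (400x640x3 uint8, red, green, blue); there is no depth.
- imaging.camera_params(name): a dict with "fx", "fy", "cx", "cy" (pixels), "position" and "orientation" of the camera in the world; the wrist camera has in their place "mount" (4x4, takes a point from camera to tool coordinates, whose origin is the TCP and whose axes are the flange's). Camera axes: x right, y up, looking along -z (the intrinsics and any distortion apply to the point x, -y, -z); pixel columns grow to the right and rows downward; lengths in m; the calibration is good to about 2 mm. A picture is of the moment at which its call begins: read the wrist's pose just before it. camera_params takes no time and is no camera call.
- job.hand_in(): hands the job in; it is judged then, once.
The state is a dict: "time_s": time; "joint_positions": joint angles; "qd": joint speeds; "effort": joint torques, N m; "position": TCP position; "tcp_rot": TCP orientation; "contact_force": force on the tool from outside, world axes, zero at the start; "moment": the same for the moment, N m; "opening": finger opening in m; "gripper_force": force on a finger pad.
Only numpy, scipy, OpenCV 4.12 (cv2) and the standard library are available. Lean on these libraries where they do the work, as an engineer would, in place of code of your own. Each camera call takes 0.05 s, during which the arm holds its last target. There are 200 camera calls.

TASK

Turn the rotary table by its upright handle until the steel flag on its rim stands squarely in front of the face of the home sensor, and let go of the handle. Then take the taper gauge by its head out of the rack, lower its blade upright into the middle of the gap between flag and sensor until it is snug against both, without forcing it, and stay there: the program finishes while the gripper still holds the gauge still in the gap at that depth. Leave the pin gauge, the spare wheel and the screwdriver as they are.

Things in the scene. Friction and masses are not known exactly. Their poses are not given: they have to be found in the camera images.
- turntable: rotary table: dark disc 260 mm across, 20 mm thick, top 78 mm above the bench, with all it carries: in its middle a five-spoke wheel 125 mm across with a clamp nut, 60 mm tall in all. Origin: on its vertical axis, at the disc's underside; x points to the flag, z up. Turns freely both ways within 3.1 rad of the sensor, stays where it is left (friction about 0.35 N m), no detent.
- flag_face (a point): centre of the outer flat face of the steel flag, a plate upright on the disc's rim, 40 wide, 40 tall, 5 mm thick: 135 mm from the axis, 82 mm above the bench, top edge 20 mm higher. x points straight out of that face, away from the axis; z up. It is part of the turntable; it faces the sensor squarely when it is on the line from the axis to the sensor, both x axes alike.
- handle_grip (a point): grip point of the upright black round handle on the disc (22 mm thick, reaches from 6 to 64 mm above the disc), 40 mm above the disc's top and 105 mm from the axis, on the side opposite the flag
- sensor: block-shaped home sensor, flat face 40 wide, 40 tall, 40 mm deep, on a steel bracket clamped to the table's base plate (fixed). Origin: centre of its face, 82 mm above the bench, top edge 20 mm higher, level with the flag's. x points away from the table's axis, into the sensor; z up. Flag in front, the gap along x is 5.5 to 9 mm, different each time; below it is free to 12 mm above the bench.
- gauge_head (a point): centre of the head of the taper gauge: black block 14 (x) by 36 (y) by 42 mm (z), z up, its underside resting on the rack. Below it hangs the steel blade in a slot: 90 mm long, 20 mm wide (y), a symmetrical wedge whose thickness (x) falls evenly from 11 mm under the head to 2 mm at the tip. Mass 0.11 to 0.18 kg.
- gauge_tip (a point): middle of the blade's lower end, 111 mm below gauge_head along the gauge's z
- gauge: the whole taper gauge; origin in the middle of the underside of its head, axes as for gauge_head
- pin_gauge: bystander: round pin gauge, pin 10 mm, round head 30 mm across and 30 mm tall, in the other outer slot of the rack. Origin: underside of its head
- spare_wheel: bystander: five-spoke wheel 125 mm across, 45 mm tall, lying on the bench
- screwdriver: bystander: screwdriver lying on the bench
- rack: aluminium gauge rack fixed to the bench, 60 (x) by 170 (y) by 110 mm tall; origin at the middle of its underside, z up. Three equal slots in a row along y, 52 mm apart: the taper gauge hangs in one outer slot, the pin gauge in the other. A gauge must be lifted 95 mm to clear it.
Not all that is in view belongs to the job. Leave any purple or white look-alike of the gauge alone.

How it is judged:
By the outcome, as a careful person would: the job done as asked, in the order asked, and still so for the second after the job is handed in, while the arm keeps its last pose, push and grip.
It also fails if it takes over 72 s, if anything falls off the work surface, if the arm or the gripper's body presses on something with over 40 N, if the wrist force passes 120 N, or if a joint passes its speed limit or range.

## Working session

There is one attempt and no reset: what is moved stays moved. The work goes in short steps, Python scripts to look and compute and a tool call to move; the robot and the scene stay as the last step left them, time stands still between calls to the robot, and variables do not carry over. Pictures are saved under pics/ and viewed, at most 10 in all, crops included, and the job is handed in when it is done.

Besides the shell and the picture viewer there is one more tool, called after "Emit:" as a command line: name --argument value ..., lists and objects as JSON in quotes. send_rows: Moves the arm, as the interface text tells. Shifts and turns lie within -1 to 1; 1 stands for 0.4 m of shift or 90 degrees of turn. Its arguments: {"type":"object","properties":{"linear":{"type":"array","items":{"type":"array","items":{"type":"number"}}},"turn":{"type":"array","items":{"type":"array","items":{"type":"number"}}},"claw":{"type":"array","items":{"type":"number"}},"force":{"type":"number"}},"required":["linear","turn","claw"]}

```bash
mkdir -p pics
python3 - <<'E'
from cell import bot, imaging, job
import cv2
s=bot.state(); print(s)
for n in ["side","top","wrist"]:
    p=imaging.camera_params(n); print(n,{k:(v.tolist() if hasattr(v,'tolist') else v) for k,v in p.items()})
    cv2.imwrite(f"pics/{n}0.png",imaging.read_camera(n)[:,:,::-1])
E
```

```text
{'time_s': 0.0, 'joint_positions': array([9.50407180e-01, 2.59196465e-01, 2.07564294e-02, 1.33371356e+00,
       1.25812160e-05, 1.41821561e+00]), 'qd': array([ 0.00024298,  0.00098442,  0.00151815, -0.00103548, -0.00032413,
       -0.0006627 ]), 'effort': array([-7.24226447e-04, -5.55646741e+01,  3.44531608e+01,  1.37243702e-02,
       -1.63745212e-04, -1.14236803e-05]), 'position': array([0.24782468, 0.49066154, 0.21816177]), 'tcp_rot': array([-2.61627032e-04,  2.31777130e-01,  9.72768678e-01, -6.26205511e-04]), 'contact_force': array([-0.07737172, -0.22040723, -0.20367888]), 'moment': array([-0.01642698,  0.00866617, -0.04496766]), 'gripper_force': 0.0, 'opening': 0.08536949829636077}
side {'fx': 414.7527880143222, 'fy': 414.7527880143222, 'cx': 328.1758460665767, 'cy': 199.65102933449054, 'position': [0.13260508626624107, 0.8626661874410229, 0.7912171618180412], 'orientation': [-0.22897846338037486, -0.10967678430658327, 0.39786663164238195, 0.8816132994219601]}
top {'fx': 387.6671863234288, 'fy': 387.6671863234288, 'cx': 319.7365788390782, 'cy': 201.1818971380735, 'position': [0.4023337539919522, 0.20093777895034598, 1.169726439888097], 'orientation': [-0.7000241459650687, -0.033846012367066934, 0.038898638551183806, 0.7122552480898887]}
wrist {'fx': 337.986090490814, 'fy': 337.986090490814, 'cx': 315.5894704458885, 'cy': 193.51757354523255, 'mount': [[-0.0006064425963216952, 0.9546071144917987, 0.29786723416485117, 0.07534709506130015], [0.9999990396850104, 0.00020773067408763013, 0.0013702105762255854, 0.0005057384044792057], [0.001246136603075171, 0.2978677790725407, -0.9546063237450073, -0.15468392162479352], [0.0, 0.0, 0.0, 1.0]]}
```

View pics/top0.png

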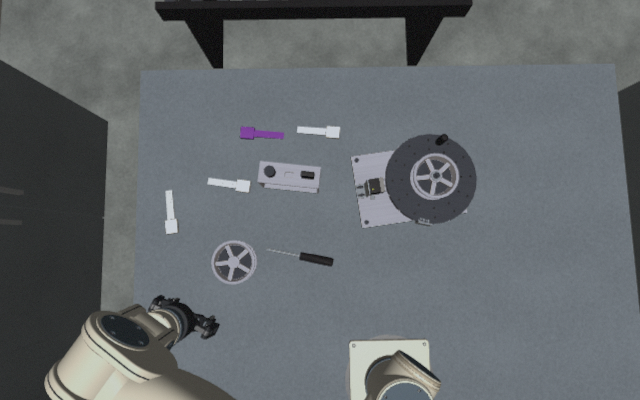

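View pics/side0.png

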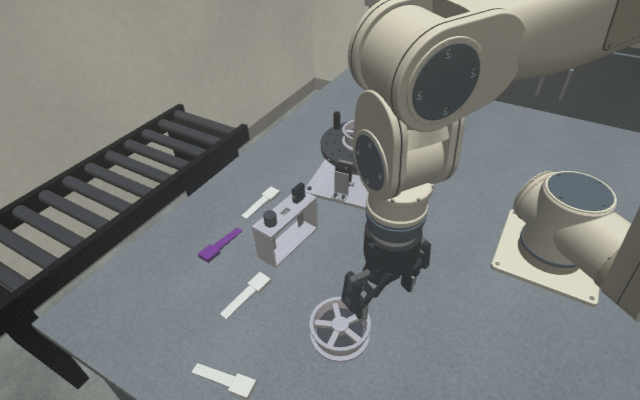

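The top view shows the disc at about (431,178), the flag at (424,221), the handle at (442,139), the sensor at (375,186), and the taper gauge head in the rack at (307,175). I'll enlarge it.

```bash
cat > h.py <<'E'
import numpy as np, cv2
from scipy.spatial.transform import Rotation as R
from cell import bot, imaging, job
def q(w): return R.from_quat([w[1],w[2],w[3],w[0]])
def campose(n,s=None):
    p=imaging.camera_params(n)
    if n=="wrist":
        s=s or bot.state(); M=np.array(p["mount"]); T=q(s["tcp_rot"]).as_matrix()
        return p,T@M[:3,:3],T@M[:3,3]+s["position"]
    return p,q(p["orientation"]).as_matrix(),np.array(p["position"])
def unproj(n,u,v,z,s=None):
    p,A,t=campose(n,s); d=A@np.array([(u-p["cx"])/p["fx"],-(v-p["cy"])/p["fy"],-1]); return t+d*(z-t[2])/d[2]
def proj(n,P,s=None):
    p,A,t=campose(n,s); c=A.T@(np.array(P)-t); return p["cx"]-p["fx"]*c[0]/c[2],p["cy"]+p["fy"]*c[1]/c[2]
def snap(n,f,box=None,k=1):
    s=bot.state(); im=imaging.read_camera(n)[:,:,::-1]
    if box: im=im[box[1]:box[3],box[0]:box[2]]
    cv2.imwrite("pics/"+f,cv2.resize(im,None,fx=k,fy=k,interpolation=cv2.INTER_CUBIC)); return s
E
python3 -c "
from h import *
snap('top','top1.png',(250,120,490,240),3.3333)"
```

```text
(no output)
```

View pics/top1.png

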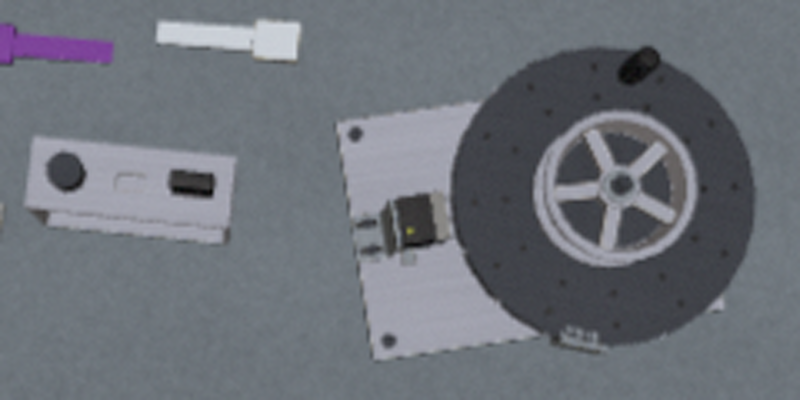

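Run:
```python
from h import *
def U(u,v,z): return unproj('top',250+(u+.5)/3.3333-.5,120+(v+.5)/3.3333-.5,z)[:2]
np.set_printoptions(precision=4,suppress=True)
pts=dict(L=(450,193,.078),Rt=(755,190,.078),T=(604,47,.078),B=(605,347,.078),axN=(622,185,.118),hT=(650,58,.142),flag=(580,333,.102),sFaceA=(446,193,.102),sFaceB=(450,243,.102),sBack=(386,222,.102),
p1=(337,122,.012),p2=(375,360,.012),rA=(33,136,.11),rB=(237,156,.11),rC=(228,228,.11),rD=(27,205,.11),head=(192,182,.152),pin=(66,170,.14))
P={k:U(*v) for k,v in pts.items()}
for k,v in P.items(): print(k,v)
a=(P['L']+P['Rt']+P['T']+P['B'])/4
print('axis',a)
for k in('hT','flag','sFaceA','sFaceB','sBack'): 
  d=P[k]-a; print(k,np.hypot(*d),np.degrees(np.arctan2(d[1],d[0])))
for i,j in(('p1','p2'),('rA','rB'),('rD','rC')): d=P[j]-P[i]; print(i,j,np.degrees(np.arctan2(d[1],d[0])),np.hypot(*d))
```

```text
L [0.5796 0.0058]
Rt [ 0.5779 -0.256 ]
T [ 0.7053 -0.1322]
B [ 0.4457 -0.1208]
axN [ 0.5774 -0.1294]
hT [ 0.6778 -0.1498]
flag [ 0.4567 -0.0936]
sFaceA [0.5758 0.0134]
sFaceB [0.5336 0.0116]
sBack [0.5521 0.0644]
p1 [0.6575 0.0949]
p2 [0.4403 0.0665]
rA [0.6282 0.3574]
rB [0.6085 0.1879]
rC [0.5482 0.1964]
rD [0.5702 0.3625]
head [0.5799 0.2246]
pin [0.5935 0.3264]
axis [ 0.5771 -0.1258]
hT 0.1034906819997246 -13.422400565356503
flag 0.12467432730087671 165.0135259590209
sFaceA 0.13925281078263319 90.55917146264282
sFaceB 0.14410661298514746 107.5935772699383
sBack 0.19185287117944003 97.488397850456
p1 p2 -172.54729725714776 0.2190856445273213
rA rB -96.6230078108834 0.1706909364883768
rD rC -97.5470796742449 0.16753676295633058
```

Emit:
send_rows --linear '[[-0.67,-0.38,-0.1],[-0.67,-0.38,-0.1],[-0.67,-0.38,-0.1],[-0.67,-0.38,-0.1],[-0.67,-0.38,-0.1]]' --turn '[[0,0,0],[0,0,0],[0,0,0],[0,0,0],[0,0,0]]' --claw '[-1,-1,-1,-1,-1]'

```text
time_s: 0.82
position: [0.4194, 0.2326, 0.2591]
tcp_rot: [0.0, 0.232, 0.973, 0.0]
contact_force: [1.3, 0.3, -0.7]
opening: 0.0854
gripper_force: 0.0
```

Emit:
send_rows --linear '[[-0.67,-0.38,0],[-0.67,-0.38,0],[-0.67,-0.38,0],[-0.67,-0.38,0],[-0.67,-0.38,0]]' --turn '[[0,0,-0.14],[0,0,-0.14],[0,0,-0.14],[0,0,-0.14],[0,0,-0.14]]' --claw '[-1,-1,-1,-1,-1]'

```text
time_s: 1.45
position: [0.5884, -0.0215, 0.2587]
tcp_rot: [0.0, 0.124, 0.992, 0.0]
contact_force: [0.6, 0.6, -0.1]
opening: 0.0856
gripper_force: 0.0
```

Emit:
send_rows --linear '[[-0.3,-0.26,0],[-0.3,-0.26,0],[-0.3,-0.26,0],[-0.3,-0.26,0],[-0.3,-0.26,0]]' --turn '[[0,0,0],[0,0,0],[0,0,0],[0,0,0],[0,0,0]]' --claw '[-0.2,-0.2,-0.2,-0.2,-0.2]'

```text
time_s: 2.08
position: [0.6781, -0.1493, 0.2585]
tcp_rot: [-0.0, 0.124, 0.992, 0.0]
contact_force: [0.4, 0.4, 1.2]
opening: 0.0512
gripper_force: 0.0
```

Run:
```python
from h import *
s=snap('wrist','w1.png')
print(s['position'],s['tcp_rot'],s['joint_positions'],s['opening'])
for P in([.5775,-.127,.078],[.679,-.152,.142],[.679,-.152,.078],[.562,.013,.102]): print(P,proj('wrist',P,s))
```

```text
[ 0.67811248 -0.14933424  0.25847439] [-3.90294171e-04  1.23637523e-01  9.92327352e-01  1.90657953e-04] [-3.37544163e-01  5.22316448e-01  5.31914238e-01  1.58123780e+00
  2.07190362e-04 -8.96348232e-02] 0.05120823358840806
[0.5775, -0.127, 0.078] (np.float64(312.31460298534523), np.float64(56.80896549706077))
[0.679, -0.152, 0.142] (np.float64(312.770348613778), np.float64(184.7421247986382))
[0.679, -0.152, 0.078] (np.float64(313.33393843030143), np.float64(167.58012151632443))
[0.562, 0.013, 0.102] (np.float64(474.45141179838345), np.float64(-11.407501214683236))
```

View pics/w1.png

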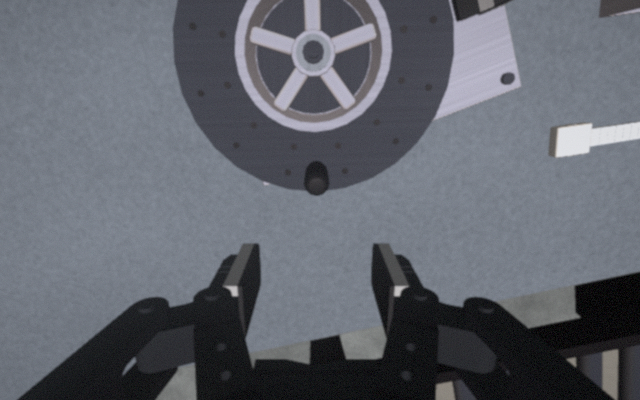

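Run:
```python
from h import *
s=bot.state()
a=unproj('wrist',313,51,.138,s)[:2];h=unproj('wrist',316.5,185,.142,s)[:2];print(a,h,h-a,np.hypot(*(h-a)),np.degrees(np.arctan2(*(h-a)[::-1])))
print(q(s['tcp_rot']).inv().apply(np.r_[h,.125]-s['position'])/.4, [unproj('wrist',c,45,.078,s)[:2] for c in (174,455)])
```

```text
[ 0.57858301 -0.12578573] [ 0.68010299 -0.14866992] [ 0.10151998 -0.02288419] 0.10406725084992771 -12.703047066145087
[-0.00497543  0.00176901  0.33503019] [array([ 0.53664591, -0.2469262 ]), array([0.59975797, 0.00234363])]
```

Emit:
send_rows --linear '[[-0.005,0.002,0.15],[-0.005,0.002,0.3],[-0.005,0.002,0.355],[-0.005,0.002,0.355],[-0.005,0.002,0.355]]' --turn '[[0,0,0],[0,0,0],[0,0,0],[0,0,0],[0,0,0]]' --claw '[-0.2,-0.2,-0.2,-0.2,-0.2]'

```text
time_s: 2.75
position: [0.6811, -0.149, 0.119]
tcp_rot: [0.001, 0.123, 0.992, -0.0]
contact_force: [-0.5, -0.3, -0.4]
opening: 0.0515
gripper_force: 0.0
```

Emit:
send_rows --linear '[[0,0,0],[0,0,0],[0,0,0],[0,0,0],[0,0,0]]' --turn '[[0,0,0],[0,0,0],[0,0,0],[0,0,0],[0,0,0]]' --claw '[1,1,1,1,1]' --force 25

```text
time_s: 3.38
position: [0.6811, -0.1496, 0.1183]
tcp_rot: [0.001, 0.124, 0.992, -0.0]
contact_force: [-0.3, 0.6, 5.1]
opening: 0.0206
gripper_force: 24.2
```

Emit:
send_rows --linear '[[0.002,-0.0366,0],[0.009,-0.0727,0],[0.021,-0.1074,0],[0.0375,-0.14,0],[0.0583,-0.17,0]]' --turn '[[0,0,0.089],[0,0,0.178],[0,0,0.267],[0,0,0.356],[0,0,0.444]]' --claw '[1,1,1,1,1]'

```text
time_s: 4.0
position: [0.6423, -0.2103, 0.1184]
tcp_rot: [0.002, 0.457, 0.889, 0.0]
contact_force: [2.8, 2.0, 5.1]
opening: 0.0207
gripper_force: 24.6
```

Emit:
send_rows --linear '[[0.002,-0.0366,0],[0.009,-0.0727,0],[0.0244,-0.1158,0],[0.0244,-0.1158,0],[0.0244,-0.1158,0]]' --turn '[[0,0,0.089],[0,0,0.178],[0,0,0.289],[0,0,0.289],[0,0,0.289]]' --claw '[1,1,1,1,1]'

```text
time_s: 4.62
position: [0.5981, -0.2304, 0.1183]
tcp_rot: [0.002, 0.644, 0.765, -0.001]
contact_force: [-1.7, -5.4, 6.6]
opening: 0.0203
gripper_force: 25.9
```

Run:
```python
from h import *
a=cv2.resize(imaging.read_camera('top')[150:230,340:480,::-1],None,fx=4,fy=4,interpolation=cv2.INTER_CUBIC)
s=bot.state();w=imaging.read_camera('wrist')[:,:,::-1]
cv2.imwrite('pics/a1.png',w);cv2.imwrite('pics/top2.png',a)
d=s['position'][:2]-[.5785,-.1257];print(s['position'],np.hypot(*d),np.degrees(np.arctan2(d[1],d[0])))
```

```text
[ 0.59820766 -0.23036017  0.11834138] 0.10649949563237127 -79.33598901397012
```

View pics/a1.png

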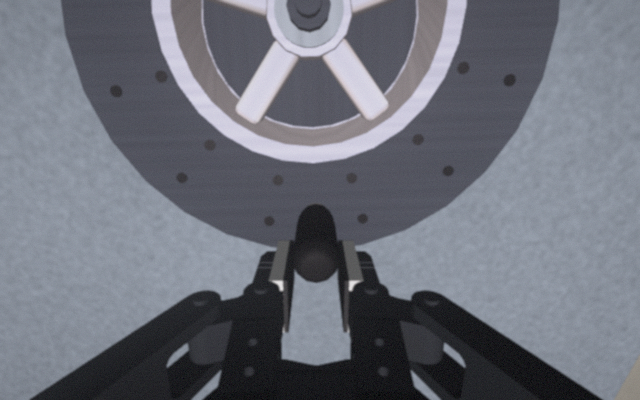

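Emit:
send_rows --linear '[[0,-0.0147,0],[0,-0.0147,0],[0,-0.0147,0],[0,-0.0147,0]]' --turn '[[0,0,0.036],[0,0,0.036],[0,0,0.036],[0,0,0.036]]' --claw '[1,1,1,1]'

```text
time_s: 5.22
position: [0.5929, -0.2313, 0.1183]
tcp_rot: [0.002, 0.665, 0.747, -0.0]
contact_force: [-1.5, -5.6, 7.5]
opening: 0.0204
gripper_force: 25.9
```

Emit:
send_rows --linear '[[0,0,0],[0,0,0],[0,0,0],[0,0,-0.15],[0,0,-0.3]]' --turn '[[0,0,0],[0,0,0],[0,0,0],[0,0,0],[0,0,0]]' --claw '[-0.2,-0.2,-0.2,-0.2,-0.2]'

```text
time_s: 5.85
position: [0.5918, -0.2295, 0.2377]
tcp_rot: [-0.001, 0.665, 0.747, -0.0]
contact_force: [1.0, -0.1, -0.4]
opening: 0.0511
gripper_force: 0.0
```

Emit:
send_rows --linear '[[0,0,-0.1],[0,0,-0.1],[0,0,-0.1]]' --turn '[[0,0,0],[0,0,0],[0,0,0]]' --claw '[-0.2,-0.2,-0.2]'

```text
time_s: 6.22
position: [0.5921, -0.2297, 0.2758]
tcp_rot: [-0.001, 0.665, 0.747, -0.0]
contact_force: [0.4, -0.7, -0.2]
opening: 0.0512
gripper_force: 0.0
```

Run:
```python
from h import *
s=bot.state(); print(s['position'],s['tcp_rot'],s['joint_positions'])
# place TCP so gap appears in view: target gap point
g=np.array([.5785,-.1257])+.138*np.array([np.cos(np.radians(97.45)),np.sin(np.radians(97.45))]);print(g)
print(q(s['tcp_rot']).as_matrix().round(3))
for P in ([*g,.102],[.5785,-.1257,.138]): print(proj('wrist',P,s))
```

```text
[ 0.59208007 -0.22969039  0.27581948] [-6.03012297e-04  6.65228016e-01  7.46640019e-01 -7.78938648e-05] [-5.02144471e-01  4.06525982e-01  3.83606111e-01  1.54908676e+00
  1.18003383e-04  9.53454118e-01]
[0.56060679 0.01113506]
[[-0.115  0.993 -0.001]
 [ 0.993  0.115  0.001]
 [ 0.001 -0.001 -1.   ]]
(np.float64(310.1868075453114), np.float64(-135.90761241639422))
(np.float64(312.91528684893694), np.float64(50.19215329151007))
```

Emit:
send_rows --linear '[[0.415,0,0.18],[0.415,0,0.18],[0.415,0,0.18],[0.415,0,0.18],[0.415,0,0.18]]' --turn '[[0,0,0],[0,0,0],[0,0,0],[0,0,0],[0,0,0]]' --claw '[-0.2,-0.2,-0.2,-0.2,-0.2]'

```text
time_s: 6.85
position: [0.573, -0.0649, 0.204]
tcp_rot: [-0.001, 0.665, 0.747, -0.0]
contact_force: [-0.6, -0.2, 0.6]
opening: 0.0517
gripper_force: 0.0
```

Run:
```python
from h import *
s=snap('wrist','w2.png',(215,0,415,150),4)
print(s['position'],s['tcp_rot'])
print(proj('wrist',[.5606,.0111,.102],s),proj('wrist',[.5785,-.1257,.138],s))
```

```text
[ 0.57297773 -0.06494583  0.20402366] [-5.13307797e-04  6.65039527e-01  7.46807883e-01 -3.88316989e-04]
(np.float64(309.8985642448625), np.float64(86.46921152094059)) (np.float64(312.7474926053071), np.float64(280.69437116542383))
```

View pics/w2.png

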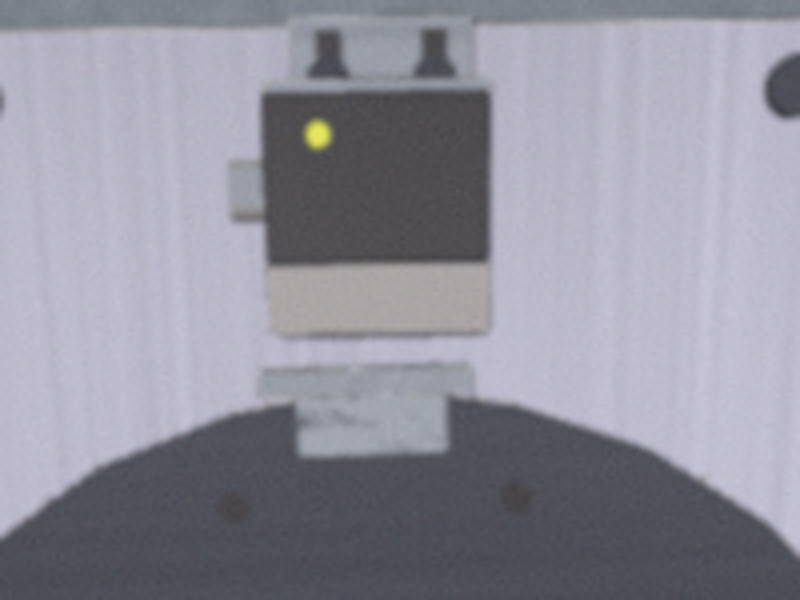

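Run:
```python
from h import *
s=bot.state()
U=lambda c,r:unproj('wrist',215+(c+.5)/4-.5,(r+.5)/4-.5,.102,s)[:2]
S1,S2,F1,F2=U(271,335),U(491,333),U(258,369),U(474,363)
B1,B2=U(263,92),U(489,92)
ang=lambda d:np.degrees(np.arctan2(d[1],d[0]))
print('S',S1,S2,np.hypot(*(S2-S1)),ang(S2-S1)+90,'back',ang(B2-B1)+90, 'sides',ang(B1-S1),ang(B2-S2))
print('F',F1,F2,np.hypot(*(F2-F1)),ang(F2-F1)+90)
n=np.array([np.cos(np.radians(97.45)),np.sin(np.radians(97.45))])
print('gap',((S1+S2)/2-(F1+F2)/2)@n, 'lat',((S1+S2)/2-(F1+F2)/2)@[n[1],-n[0]], (S1+S2)/2)
for a in([.5785,-.1257],):
  for P in(S1+S2,F1+F2): d=P/2-a;print(np.hypot(*d),ang(d))
```

```text
S [0.54100706 0.01031329] [0.58047683 0.01517994] 0.03976866964529681 97.0291385361 back 96.52334673989805 sides 96.83651171087102 98.1379427930423
F [0.53915306 0.00417513] [0.5780951  0.00968829] 0.03933036140034438 98.05801044604311
gap 0.005491218322194107 lat 0.0028539496296142897 [0.56074195 0.01274662]
0.1395808523486479 97.30921549560873
0.13411272111362302 98.52280556940173
```

Emit:
send_rows --linear '[[-0.415,-0.0057,0],[-0.415,-0.0057,0],[-0.415,-0.0057,0.05],[-0.415,-0.0057,0.22],[-0.415,-0.0057,0.22]]' --turn '[[0,0,0.013],[0,0,0.013],[0,0,0.013],[0,0,0.013],[0,0,0.013]]' --claw '[-0.2,-0.2,-0.2,-0.2,-0.2]'

```text
time_s: 7.52
position: [0.5873, -0.2309, 0.1127]
tcp_rot: [-0.004, 0.674, 0.739, -0.001]
contact_force: [-1.1, 0.6, 0.2]
opening: 0.0515
gripper_force: 0.0
```

Emit:
send_rows --linear '[[0,0,0],[0,0,0],[0,0,0],[0,0,0],[0,0,0]]' --turn '[[0,0,0],[0,0,0],[0,0,0],[0,0,0],[0,0,0]]' --claw '[-0.2,1,1,1,1]'

```text
time_s: 8.15
position: [0.5914, -0.2304, 0.1195]
tcp_rot: [0.002, 0.673, 0.74, 0.001]
contact_force: [1.0, 0.3, 5.8]
opening: 0.0205
gripper_force: 24.3
```

Emit:
send_rows --linear '[[0,0,0],[0,0,0],[0,0,0]]' --turn '[[0,0,0],[0,0,0],[0,0,0]]' --claw '[1,1,1]'

```text
time_s: 8.52
position: [0.5914, -0.2304, 0.1195]
tcp_rot: [0.002, 0.673, 0.74, 0.001]
contact_force: [1.0, 0.0, 5.5]
opening: 0.0208
gripper_force: 24.3
```

Emit:
send_rows --linear '[[0,-0.003,0],[0,-0.003,0],[0,-0.003,0]]' --turn '[[0,0,0],[0,0,0],[0,0,0]]' --claw '[1,1,1]'

```text
time_s: 8.9
position: [0.5906, -0.2305, 0.1194]
tcp_rot: [0.003, 0.673, 0.74, 0.001]
contact_force: [4.0, -0.5, 6.7]
opening: 0.0204
gripper_force: 24.5
```

Emit:
send_rows --linear '[[0,0,0],[0,0,0],[0,0,0],[0,0,-0.12],[0,0,-0.22]]' --turn '[[0,0,0],[0,0,0],[0,0,0],[0,0,0],[0,0,0]]' --claw '[-0.2,-0.2,-0.2,-0.2,-0.2]'

```text
time_s: 9.52
position: [0.5885, -0.2302, 0.2059]
tcp_rot: [-0.0, 0.673, 0.74, -0.0]
contact_force: [1.0, -0.5, 0.3]
opening: 0.0512
gripper_force: 0.0
```

Emit:
send_rows --linear '[[0.415,0.009,0],[0.415,0.009,0],[0.415,0.009,0],[0.415,0.009,0],[0.415,0.009,0]]' --turn '[[0,0,-0.013],[0,0,-0.013],[0,0,-0.013],[0,0,-0.013],[0,0,-0.013]]' --claw '[-0.2,-0.2,-0.2,-0.2,-0.2]'

```text
time_s: 10.15
position: [0.5767, -0.0649, 0.2048]
tcp_rot: [0.0, 0.665, 0.747, -0.0]
contact_force: [0.6, 0.2, -0.6]
opening: 0.0511
gripper_force: 0.0
```

Run:
```python
from h import *
s=snap('wrist','w3.png',(215,0,415,150),4)
print(s['position'],s['tcp_rot'])
```

```text
[ 0.57673844 -0.06489509  0.20476861] [ 9.50147372e-05  6.65145832e-01  7.46713461e-01 -1.41169998e-04]
```

View pics/w3.png

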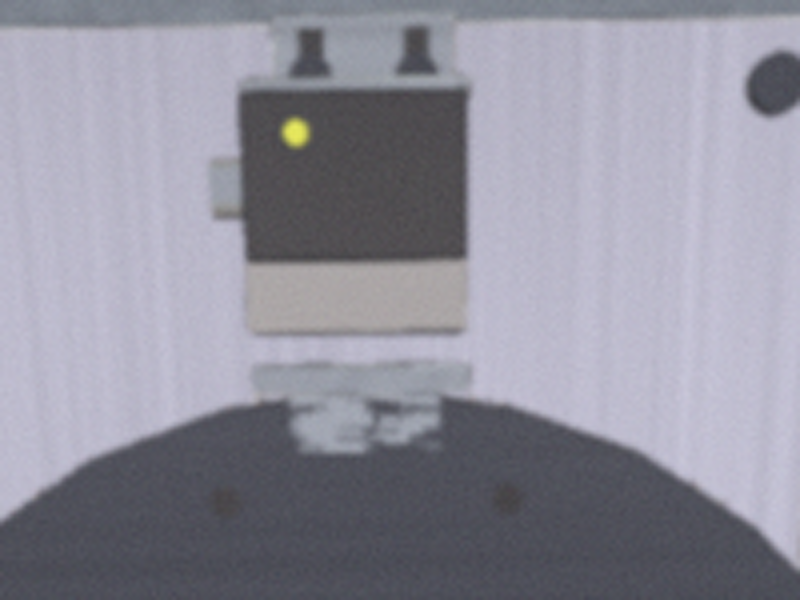

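Emit:
send_rows --linear '[[0.1,0.01,-0.14],[0.72,0.09,-0.14],[0.72,0.09,-0.14],[0.72,0.09,-0.14],[0.72,0.09,-0.14]]' --turn '[[0,0,0.1],[0,0,0.152],[0,0,0.152],[0,0,0.152],[0,0,0.152]]' --claw '[-0.2,-0.2,-0.2,-0.2,-0.2]'

```text
time_s: 10.82
position: [0.58, 0.2223, 0.2605]
tcp_rot: [0.0, 0.75, 0.661, -0.0]
contact_force: [1.0, -1.1, 0.4]
opening: 0.0511
gripper_force: 0.0
```

Emit:
send_rows --linear '[[0,0,0],[0,0,0]]' --turn '[[0,0,0],[0,0,0]]' --claw '[-0.2,-0.2]'

```text
time_s: 11.08
position: [0.5798, 0.2208, 0.2602]
tcp_rot: [-0.0, 0.75, 0.662, -0.0]
contact_force: [-0.3, -0.5, 0.6]
opening: 0.0514
gripper_force: 0.0
```

Run:
```python
from h import *
s0=dict(position=np.array([.57673844,-.06489509,.20476861]),tcp_rot=[9.50147372e-05,6.65145832e-01,7.46713461e-01,-1.41169998e-04])
U=lambda c,r:unproj('wrist',215+(c+.5)/4-.5,(r+.5)/4-.5,.102,s0)[:2]
S1,S2,F1,F2=U(249,333.5),U(467,332),U(252,365),U(471,361)
print('S',(S1+S2)/2,'F',(F1+F2)/2,'gapc',(S1+S2+F1+F2)/4,np.hypot(*((S1+S2-F1-F2)/2)),[np.degrees(np.arctan2(*(d)[::-1]))+90 for d in (S2-S1,F2-F1)])
s=snap('wrist','w4.png')
print(s['position'],s['tcp_rot'],s['joint_positions'])
print(proj('wrist',[.58,.2246,.152],s))
```

```text
S [0.56008477 0.01332382] F [0.56125979 0.00818838] gapc [0.56067228 0.0107561 ] 0.005268151871520753 [np.float64(96.95259066197669), np.float64(97.5790442090639)]
[0.57980986 0.22079822 0.26018229] [-1.18616047e-06  7.49669240e-01  6.61812533e-01 -4.49359810e-04] [ 2.28911138e-01  3.77932733e-01  2.99841568e-01  1.49349742e+00
 -4.24296337e-04  1.92403585e+00]
(np.float64(314.41484971599095), np.float64(181.79934608502174))
```

View pics/w4.png

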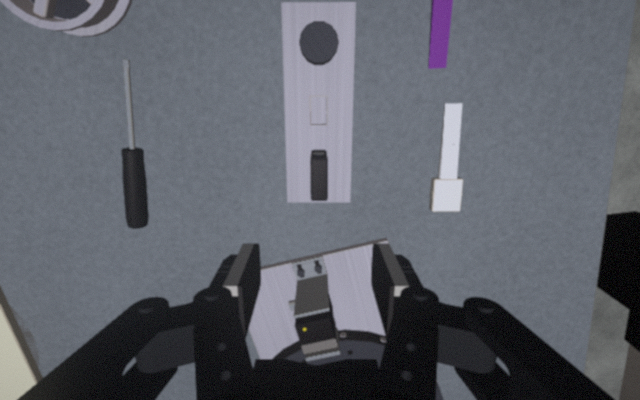

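Run:
```python
from h import *
s=bot.state()
g=unproj('wrist',319.7,178.5,.152,s); a=unproj('wrist',(282+356)/2,2,.11,s);b=unproj('wrist',319,203,.11,s)
print(g,np.degrees(np.arctan2(*(b-a)[:2][::-1])))
print(q(s['tcp_rot']).as_matrix().round(4))
print(q(s['tcp_rot']).inv().apply(np.r_[g[:2],.131]-s['position'])/.4)
```

```text
[0.58460775 0.2261687  0.152     ] -97.0467573478143
[[ 1.251e-01  9.921e-01 -5.000e-04]
 [ 9.921e-01 -1.251e-01 -5.000e-04]
 [-6.000e-04 -4.000e-04 -1.000e+00]]
[0.01644133 0.01011434 0.32342805]
```

Emit:
send_rows --linear '[[0.016,0.01,0.12],[0.016,0.01,0.24],[0.016,0.01,0.323],[0.016,0.01,0.323],[0.016,0.01,0.323]]' --turn '[[0,0,0],[0,0,0],[0,0,0],[0,0,0],[0,0,0]]' --claw '[-0.2,-0.2,-0.2,-0.2,-0.2]'

```text
time_s: 11.75
position: [0.5851, 0.2265, 0.1332]
tcp_rot: [0.0, 0.75, 0.661, 0.001]
contact_force: [-0.4, 0.1, 0.1]
opening: 0.0513
gripper_force: 0.0
```

Emit:
send_rows --linear '[[0,0,0],[0,0,0],[0,0,0],[0,0,0],[0,0,0]]' --turn '[[0,0,0],[0,0,0],[0,0,0],[0,0,0],[0,0,0]]' --claw '[0.3,0.6,1,1,1]' --force 40

```text
time_s: 12.38
position: [0.5843, 0.2277, 0.1326]
tcp_rot: [0.0, 0.749, 0.662, 0.001]
contact_force: [-1.6, -0.3, 6.1]
opening: 0.0126
gripper_force: 39.6
```

Emit:
send_rows --linear '[[0,0,0],[0,0,0],[0,0,0]]' --turn '[[0,0,0],[0,0,0],[0,0,0]]' --claw '[1,1,1]'

```text
time_s: 12.75
position: [0.5843, 0.2277, 0.1326]
tcp_rot: [0.0, 0.749, 0.662, 0.001]
contact_force: [-1.4, -1.0, 5.2]
opening: 0.0123
gripper_force: 39.6
```

Emit:
send_rows --linear '[[0,0,-0.08],[0,0,-0.18],[0,0,-0.28],[0,0,-0.38],[0,0,-0.4]]' --turn '[[0,0,0],[0,0,0],[0,0,0],[0,0,0],[0,0,0]]' --claw '[1,1,1,1,1]'

```text
time_s: 13.38
position: [0.5847, 0.2279, 0.2944]
tcp_rot: [0.001, 0.749, 0.662, 0.002]
contact_force: [-0.1, -0.4, -0.9]
opening: 0.0124
gripper_force: 39.4
```

Emit:
send_rows --linear '[[-0.08,0,0],[-0.2,0,0],[-0.32,0,0],[-0.44,0.005,0],[-0.545,0.009,0]]' --turn '[[0,0,0.08],[0,0,0.18],[0,0,0.28],[0,0,0.38],[0,0,0.48]]' --claw '[1,1,1,1,1]'

```text
time_s: 14.0
position: [0.5601, 0.0092, 0.2904]
tcp_rot: [-0.0, 0.941, 0.337, -0.001]
contact_force: [0.9, -0.5, -0.9]
opening: 0.0126
gripper_force: 39.4
```

Emit:
send_rows --linear '[[0,0,0],[0,0,0],[0,0,0],[0,0,0],[0,0,0]]' --turn '[[0,0,0.1],[0,0,0.2],[0,0,0.3],[0,0,0.36],[0,0,0.36]]' --claw '[1,1,1,1,1]'

```text
time_s: 14.62
position: [0.5605, 0.0108, 0.2906]
tcp_rot: [-0.0, 0.998, 0.064, -0.001]
contact_force: [-0.1, -0.0, -1.6]
opening: 0.0127
gripper_force: 39.4
```

Run:
```python
from h import *
s=bot.state(); M=q(s['tcp_rot']).as_matrix()
print(s['position'],M.round(4),s['joint_positions'],s['opening'],s['gripper_force'],s['contact_force'],s['moment'])
print('psi',np.degrees(np.arctan2(M[1,1],M[0,1])))
print(M.T@(np.array([.5607,.0108,s['position'][2]])-s['position'])/.4)
```

```text
[0.56047971 0.0108228  0.29056887] [[ 9.918e-01  1.279e-01 -1.400e-03]
 [ 1.279e-01 -9.918e-01  2.000e-04]
 [-1.400e-03 -3.000e-04 -1.000e+00]] [-1.30369664e-01  2.69403024e-01  2.16895331e-01  1.51971078e+00
 -2.05153972e-05  2.88294791e+00] 0.012719274303815512 39.363850420559174 [-0.13843291 -0.04123177 -1.64371924] [-0.03142167 -0.01942702  0.02457823]
psi -82.6503919314033
[ 5.38909826e-04  1.26978024e-04 -7.87415354e-07]
```

Emit:
send_rows --linear '[[0,0,0.08],[0,0,0.165],[0,0,0.165],[0,0,0.165],[0,0,0.165]]' --turn '[[0,0,0],[0,0,0],[0,0,0],[0,0,0],[0,0,0]]' --claw '[1,1,1,1,1]'

```text
time_s: 15.25
position: [0.5614, 0.0107, 0.2269]
tcp_rot: [0.0, 0.998, 0.064, 0.001]
contact_force: [0.2, -1.0, -1.6]
opening: 0.0126
gripper_force: 39.4
```

Run:
```python
from h import *
s=snap('wrist','w5.png',(240,120,400,240),5)
p=s['position'];M=q(s['tcp_rot']).as_matrix();print(p)
for nm,off in (('tip front',[.01,0,.1126]),('tip front top',[.01,0,.03])): print(nm,proj('wrist',p+M@np.array(off),s))
for P in ([.5601,.0133,.102],[.5612,.0082,.102]): 
  e=np.array(P)+.02*M[:,0]; print(proj('wrist',e,s), proj('wrist',P,s))
```

```text
[0.56137928 0.01071248 0.22691169]
tip front (np.float64(315.2917219747688), np.float64(174.0686973676043))
tip front top (np.float64(315.33126747880425), np.float64(208.68738095512478))
(np.float64(311.9456246323505), np.float64(160.3421494986424)) (np.float64(312.03458723140824), np.float64(183.25974058104794))
(np.float64(318.1289890981155), np.float64(159.82190537535485)) (np.float64(318.09081517076845), np.float64(182.75988703710937))
```

View pics/w5.png

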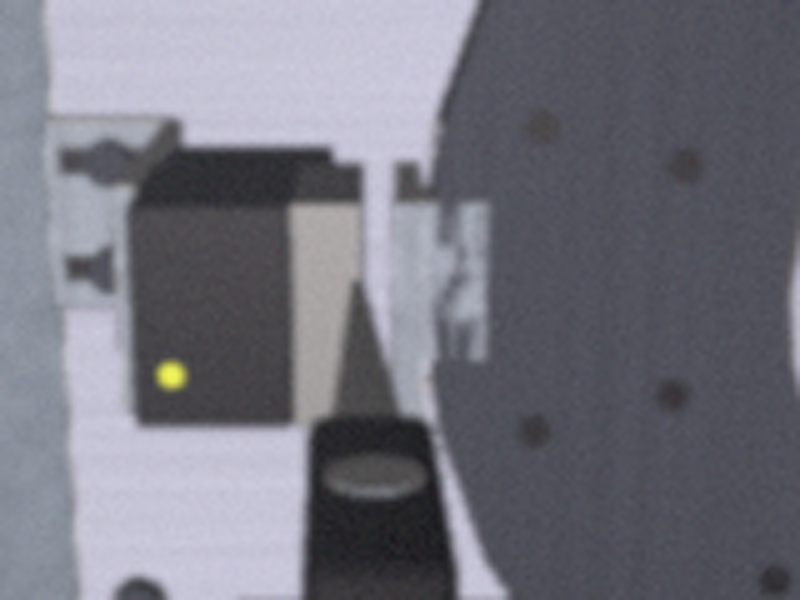

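Tip at crop col 356, gap centre at 377.5 and head centre at about 376: the gauge hangs tilted about 1.6° toward the sensor. I'll correct that tilt with the tool, then check the tip by its pixel profile.

Emit:
send_rows --linear '[[0,0,0],[0,0,0],[0,0,0]]' --turn '[[-0.018,0,0],[-0.018,0,0],[-0.018,0,0]]' --claw '[1,1,1]'

```text
time_s: 15.68
position: [0.5608, 0.011, 0.2256]
tcp_rot: [0.014, 0.998, 0.064, 0.001]
contact_force: [1.0, 0.4, -1.8]
opening: 0.0122
gripper_force: 39.4
```

Run:
```python
from h import *
s=bot.state();im=imaging.read_camera('wrist')
cv2.imwrite('pics/w6.png',cv2.resize(im[120:240,240:400,::-1],None,fx=5,fy=5,interpolation=cv2.INTER_CUBIC))
g=cv2.cvtColor(im,cv2.COLOR_RGB2GRAY)
for r in list(range(166,206,3)): print(r,g[r,304:328])
print(s['position'],s['tcp_rot'],s['contact_force'])
```

```text
166 [172 169 167 167 172 189 200 199 197 181 144 133 155 161 163 164 169 168
 164 156 165 172 162 148]
169 [167 167 164 161 163 181 189 193 193 176 144 136 156 165 165 165 164 169
 167 162 147 141 150 164]
172 [166 165 165 160 165 182 194 196 195 179 144 134 154 168 169 169 170 170
 173 172 176 171 173 174]
175 [168 169 166 160 165 180 181 175 179 174 144 135 154 165 169 165 169 170
 174 175 177 176 173 170]
178 [166 165 166 166 166 161 123  86 102 129 125 131 155 166 168 169 169 171
 175 176 175 174 177 170]
181 [163 166 165 165 159 139 102  75  73  78  96 123 151 160 160 164 169 168
 169 174 173 169 159 156]
184 [165 162 162 160 143 113  80  73  70  76  85 122 150 162 158 161 165 169
 169 172 171 170 162 164]
187 [165 164 164 153 126  92  78  71  76  75  79 110 145 165 164 162 163 169
 174 176 174 172 172 169]
190 [161 160 162 148 112  81  74  76  72  75  73  82 111 148 163 166 163 154
 156 163 166 164 164 165]
193 [162 159 152 136 101  79  78  77  76  74  76  69  85 122 148 163 159 132
  98  85  86  85  82  84]
196 [159 161 149 118  86  77  76  75  74  74  74  72  73  93 123 155 157 139
 118  96  82  79  81  83]
199 [160 156 132  97  78  75  75  76  73  76  75  74  76  79  95 131 153 155
 138 107  89  83  82  82]
202 [147 137 104  78  71  72  71  71  68  70  69  70  69  70  66  94 129 148
 148 117  80  82  80  81]
205 [40 40 40 41 41 36 38 45 36 38 42 44 36 39 41 40 38 34 35 35 41 46 67 79]
[0.56076034 0.01098445 0.22563406] [0.01410547 0.99785329 0.06394415 0.00099904] [ 0.98185632  0.41144628 -1.78128822]
```

Emit:
send_rows --linear '[[0,0.001,0.015],[0,0.0006,0.03],[0,0,0.045],[0,-0.0004,0.0625],[0,-0.0004,0.0625]]' --turn '[[0,0,0],[0,0,0],[0,0,0],[0,0,0],[0,0,0]]' --claw '[1,1,1,1,1]'

```text
time_s: 16.35
position: [0.5605, 0.0102, 0.1998]
tcp_rot: [0.014, 0.998, 0.064, 0.0]
contact_force: [0.0, 0.2, -0.9]
opening: 0.0128
gripper_force: 39.3
```

Run:
```python
from h import *
s=bot.state();im=imaging.read_camera('wrist')
cv2.imwrite('pics/w7.png',cv2.resize(im[120:240,240:400,::-1],None,fx=5,fy=5,interpolation=cv2.INTER_CUBIC))
g=cv2.cvtColor(im,cv2.COLOR_RGB2GRAY)
for r in list(range(150,206,4)): print(r,g[r,302:328])
print(s['position'],s['contact_force'],s['moment'])
```

```text
150 [203 201 200 198 201 199 203 198 201 200 200 202 199 202 201 203 201 197
 201 189 171 154 121  93  88  88]
154 [196 201 201 200 202 199 200 200 201 203 200 200 201 197 204 199 198 200
 197 181 158 125  97  85  87  87]
158 [ 67  70  71  70  83 129 175 194 198 200 197 181 140  99  83  81  85 108
 153 163 123  77  80  87  85  84]
162 [ 69  67  65  67  81 125 175 196 197 196 197 180 142  98  81  80  80  79
  86  85  72  75  80  84  82  86]
166 [116 114 117 109 118 144 179 196 203 202 201 185 146 130 150 160 161 163
 165 168 167 153 126  97  83  83]
170 [171 169 167 168 171 180 192 200 202 199 202 185 147 135 152 166 170 170
 172 180 176 152 116  92  92  93]
174 [164 168 168 166 171 180 189 192 195 195 192 177 146 135 152 161 165 164
 166 179 164 135  99  92 109 132]
178 [166 166 165 168 166 172 185 173 129  86 100 126 125 134 156 169 170 169
 170 173 156 116  94 111 137 141]
182 [165 166 166 165 163 168 171 136  94  76  74  73  92 127 156 166 168 168
 169 158 138 110 101 102 101 101]
186 [166 164 164 164 166 160 145 114  77  75  72  73  87 119 152 166 168 171
 170 162 145 117  99  97 100 102]
190 [163 163 161 164 163 147 116  82  70  74  66  75  73  79 112 146 161 164
 166 165 159 132 114 111 104  98]
194 [163 163 164 161 152 126  93  76  76  72  72  70  77  72  79 106 141 158
 161 164 162 149 118 106 100  94]
198 [162 162 160 154 140 102  77  75  73  71  76  71  73  75  73  80 101 145
 165 166 163 153 128 100  88  80]
202 [156 152 147 134 109  78  70  67  70  69  68  69  69  66  65  63  70  98
 133 138 111  84  75  79  82  85]
[0.5605138  0.01022797 0.19977026] [ 0.03960271  0.16539847 -0.91997809] [ 0.05165281 -0.04210895  0.02553527]
```

View pics/w7.png

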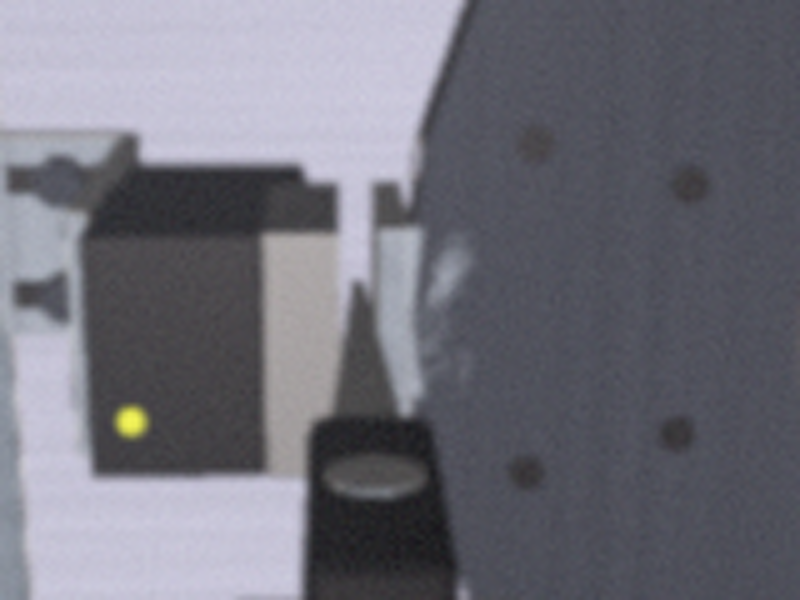

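Tip is inside the gap (crop 350-372, gap 338-376), about 0.4 mm toward the flag. I'll keep lowering in small steps while watching the force.

Emit:
send_rows --linear '[[0,-0.0012,0.01],[0,-0.0015,0.02],[0,-0.0015,0.02]]' --turn '[[0,0,0],[0,0,0],[0,0,0]]' --claw '[1,1,1]'

```text
time_s: 16.77
position: [0.5606, 0.0106, 0.1921]
tcp_rot: [0.014, 0.998, 0.064, 0.001]
contact_force: [0.3, 0.1, -1.2]
opening: 0.0127
gripper_force: 39.4
```

Emit:
send_rows --linear '[[0,0,0.005],[0,-0.0002,0.0075],[0,-0.0002,0.0075]]' --turn '[[0,0,0],[0,0,0],[0,0,0]]' --claw '[1,1,1]'

```text
time_s: 17.15
position: [0.5608, 0.0106, 0.1894]
tcp_rot: [0.014, 0.998, 0.064, 0.001]
contact_force: [0.2, -0.1, -0.8]
opening: 0.0127
gripper_force: 39.4
```

Tip at about z 0.077, with no contact yet. Continuing in 2 mm steps.

Emit:
send_rows --linear '[[0,0,0.0025],[0,-0.0001,0.005],[0,-0.0001,0.005]]' --turn '[[0,0,0],[0,0,0],[0,0,0]]' --claw '[1,1,1]'

```text
time_s: 17.52
position: [0.5607, 0.0106, 0.1874]
tcp_rot: [0.014, 0.998, 0.064, 0.001]
contact_force: [-0.2, -0.3, -1.1]
opening: 0.0124
gripper_force: 39.4
```

Emit:
send_rows --linear '[[0,0,0.0025],[0,-0.0001,0.005],[0,-0.0001,0.005]]' --turn '[[0,0,0],[0,0,0],[0,0,0]]' --claw '[1,1,1]'

```text
time_s: 17.9
position: [0.5607, 0.0105, 0.1854]
tcp_rot: [0.014, 0.998, 0.064, 0.001]
contact_force: [0.5, 0.5, -1.3]
opening: 0.0125
gripper_force: 39.4
```

Emit:
send_rows --linear '[[0,0,0.0025],[0,-0.0001,0.005],[0,-0.0001,0.005]]' --turn '[[0,0,0],[0,0,0],[0,0,0]]' --claw '[1,1,1]'

```text
time_s: 18.27
position: [0.5607, 0.0105, 0.1834]
tcp_rot: [0.014, 0.998, 0.064, 0.001]
contact_force: [-0.4, 0.1, -0.5]
opening: 0.0123
gripper_force: 39.4
```

Emit:
send_rows --linear '[[0,0,0.0025],[0,-0.0001,0.005],[0,-0.0001,0.005]]' --turn '[[0,0,0],[0,0,0],[0,0,0]]' --claw '[1,1,1]'

```text
time_s: 18.65
position: [0.5607, 0.0105, 0.1814]
tcp_rot: [0.014, 0.998, 0.064, 0.001]
contact_force: [0.8, 0.6, -2.0]
opening: 0.0127
gripper_force: 39.4
```

Emit:
send_rows --linear '[[0,0,0.0025],[0,-0.0001,0.005],[0,-0.0001,0.005]]' --turn '[[0,0,0],[0,0,0],[0,0,0]]' --claw '[1,1,1]'

```text
time_s: 19.02
position: [0.5607, 0.0105, 0.1794]
tcp_rot: [0.014, 0.998, 0.064, 0.001]
contact_force: [-0.3, -0.7, -1.6]
opening: 0.0125
gripper_force: 39.4
```

Emit:
send_rows --linear '[[0,0,0.002],[0,0,0.0025],[0,0,0.0025]]' --turn '[[0,0,0],[0,0,0],[0,0,0]]' --claw '[1,1,1]'

```text
time_s: 19.4
position: [0.5608, 0.0105, 0.1785]
tcp_rot: [0.014, 0.998, 0.064, 0.001]
contact_force: [0.3, 0.3, -1.1]
opening: 0.0126
gripper_force: 39.4
```

Emit:
send_rows --linear '[[0,0,0.0025],[0,-0.0001,0.005],[0,-0.0001,0.005]]' --turn '[[0,0,0],[0,0,0],[0,0,0]]' --claw '[1,1,1]'

```text
time_s: 19.77
position: [0.5607, 0.0105, 0.1764]
tcp_rot: [0.014, 0.998, 0.064, 0.001]
contact_force: [-0.1, -0.4, -2.0]
opening: 0.0123
gripper_force: 39.3
```

Emit:
send_rows --linear '[[0,0,0.0015],[0,-0.0001,0.003],[0,-0.0001,0.003]]' --turn '[[0,0,0],[0,0,0],[0,0,0]]' --claw '[1,1,1]'

```text
time_s: 20.15
position: [0.5609, 0.0104, 0.1755]
tcp_rot: [0.014, 0.998, 0.064, 0.001]
contact_force: [-0.2, -0.7, 2.0]
opening: 0.0125
gripper_force: 39.7
```

Emit:
send_rows --linear '[[0,0,0.0015],[0,-0.0001,0.003],[0,-0.0001,0.003]]' --turn '[[0,0,0],[0,0,0],[0,0,0]]' --claw '[1,1,1]'

```text
time_s: 20.52
position: [0.5611, 0.0104, 0.1745]
tcp_rot: [0.014, 0.998, 0.064, 0.001]
contact_force: [-0.0, -0.4, 4.9]
opening: 0.0127
gripper_force: 40.1
```

Emit:
send_rows --linear '[[0,0,0],[0,0,0],[0,0,0],[0,0,0]]' --turn '[[0,0,0],[0,0,0],[0,0,0],[0,0,0]]' --claw '[1,1,1,1]'

```text
time_s: 21.02
position: [0.5611, 0.0104, 0.1745]
tcp_rot: [0.014, 0.998, 0.064, 0.001]
contact_force: [0.3, 0.0, 5.7]
opening: 0.013
gripper_force: 40.1
```

Run:
```python
from h import *
s=bot.state();im=imaging.read_camera('wrist')
g=cv2.cvtColor(im,cv2.COLOR_RGB2GRAY)
for r in list(range(150,204,4)): print(r,g[r,298:330])
print(s['position'],s['contact_force'],s['moment'],s['qd'].round(4))
```

```text
150 [197 203 199 199 200 201 199 200 201 197 202 202 198 202 200 201 200 202
 200 201 205 203 198 202 202 202 191 159 107  65  66  78]
154 [199 196 200 202 199 196 201 202 199 198 200 200 199 201 198 202 201 198
 199 199 202 198 199 200 200 195 174 143 104  78  82  85]
158 [160 174 193 197 198 200 202 201 197 200 198 200 198 201 199 201 198 200
 199 200 197 199 201 201 193 173 149 137 103  86  89  83]
162 [ 46  60 102 160 183 184 181 184 185 193 193 196 197 199 195 197 193 186
 183 180 181 181 184 187 187 172 150 112  86  85  85  82]
166 [ 67  63  66  67  63  62  63  63  72 119 170 193 194 196 198 192 178 132
  89  81  76  80  89 131 156 129  84  70  79  84  83  86]
170 [ 66  65  66  62  60  70  64  60  73 118 171 190 196 195 193 194 178 129
  88  76  84  79  81  84  85  73  66  74  84  84  83  85]
174 [ 71  70  70  68  71  73  66  70  74 104 152 185 197 197 198 193 179 129
 101 110 117 118 117 118 124 135 147 154 147 141 153 143]
178 [164 166 167 167 165 163 163 166 166 162 165 162 126  88 109 146 165 127
 118 148 166 168 171 165 170 171 176 172 167 153 133 117]
182 [164 163 163 164
[... 247 characters left out ...]
2]
190 [162 161 163 161 164 161 160 161 162 148 113  84  73  74  74  72  73  85
 114 153 167 166 163 168 167 171 171 166 154 135 120 118]
194 [158 164 155 163 159 157 160 158 152 125  91  76  72  76  79  74  71  69
  79 112 149 164 163 165 164 169 170 173 174 174 174 173]
198 [158 161 158 157 161 159 160 158 142 109  83  75  73  75  71  74  72  72
  70  76 109 145 162 166 169 170 169 174 173 172 174 174]
202 [157 158 160 158 157 155 148 137 112  85  66  73  69  71  69  64  69  63
  71  70  73  98 132 144 152 152 159 172 173 175 171 174]
[0.56106414 0.01041415 0.1745483 ] [0.2590823  0.03453579 5.68885303] [-0.04899524  0.01680078 -0.00925356] [ 0.0013 -0.0003  0.0002 -0.0007 -0.0001 -0.0005]
```

```bash
python3 -c "
from cell import job
print(job.hand_in())"
```

```text
the job is handed in; nothing more can be done
None
```

The job is handed in at about 21 s: the flag faces the sensor (about 0.3 to 0.6° off square in the last camera view), the handle is released, and the gripper holds the taper gauge upright and still in the gap, about 7 N down with no sideways force, which I take as contact on both sides; hand-in gave no verdict.

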